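# Slide the cover plate out to the code reader

## Task

On the low blue-topped ledge on the parts counter lies a flat steel cover plate with two large holes. Without gripping or lifting it, push it with the fingertips along the ledge, keeping it straight and flat, until about a third of its length sticks out over the end of the ledge nearest the code reader, so that its edge can be seen and read. Leave it resting there by itself, do not touch the reader, and leave everything else where it stands.

Things in the scene. Friction and masses are not known exactly. Their poses are not given: they have to be found in the camera images.
- ledge: Fixed display ledge on the counter: a block 300 mm long (its y axis), 160 mm deep (its x axis) and 50 mm high, blue top, grey sides, both ends open (at y = +150 and -150 mm). Along the long +x side of its top runs an aluminium lip, 8 mm high above the top and 6 mm thick, inner face at x = +70 mm. Origin: centre of the underside, on the counter; z up. The top surface is at z = 50 mm.
- plate: Loose flat steel cover plate lying on the ledge: 120 mm long (its y axis, roughly along the ledge), 80 mm wide (its x axis), 6 mm thick, about 0.2 to 0.4 kg, with two 34 mm through holes at y = +26 and -26 mm and a 7 mm hole in each corner. Origin: centre of its underside. It starts near the middle of the ledge's length, up to about 15 mm from the lip, and slides with ordinary friction. It tips off the ledge if half its length (60 mm) sticks out.
- reader: Fixed code reader on the counter: white block head 85 mm (x) by 56 mm (y), dark red windows on two sides, on a short stem and round 80 mm foot, 95 mm high in all. It stands beyond one end of the ledge, about 265 mm from the ledge's centre, at either the +y or the -y end: that end is the one the plate must stick out over. Origin: centre of its foot.
- carton: Loose closed cardboard carton 100 x 70 x 70 mm on the counter beyond the other end of the ledge, about 265 mm from the ledge's centre. Leave alone. Origin: centre of its underside.
- bearing: Loose steel ring, 32 mm across, 12 mm high, on the ledge's top near its long -x edge. Leave alone. Origin: centre of its underside.
- bush: Loose flanged brass bush, 28 mm across, 30 mm high, standing on the ledge's top near its long -x edge. Leave alone. Origin: centre of its underside.
- filter: Loose white round filter canister, 72 mm across, 75 mm high, on the counter past the lip side of the ledge. Leave alone. Origin: centre of its underside.
- pulley: Loose aluminium belt pulley, 64 mm across, 24 mm high, on the counter past the lip side of the ledge. Leave alone. Origin: centre of its underside.
- spray: Loose grey bottle-shaped can, 60 mm across, 170 mm high, standing on the counter far to the right (-y). Leave alone. Origin: centre of its underside.
- driver: Loose screwdriver lying on the counter to the right (-y). Leave alone. Origin: on its underside, its x axis runs from handle to tip.
Things that resemble listed ones, but are neither listed nor needed, are in the scene too. What is shaped like the reader but pink is not meant.

How it is judged:
At the end, for the whole second after the job is handed in: The plate lies flat and still on the ledge's top, sticking out 26 to 54 mm over the end nearest the code reader, within 0.2 rad of the ledge's long direction and still alongside the lip (its centre at ledge x = -15 to +36 mm) (((y of reader in the frame of ledge above 0 m and y of plate in the frame of ledge between 0.116 and 0.144 m) or (y of reader in the frame of ledge below 0 m and y of plate in the frame of ledge between -0.144 and -0.116 m)) and x of plate in the frame of ledge between -0.015 and 0.036 m and z of plate in the frame of ledge between 0.046 and 0.054 m and angle between the y axis of plate and the y axis of ledge, either way round below 0.2 rad and angle between plate's own z axis and vertical below 0.05 rad and linear speed of plate below 0.01 m/s); the robot touches nothing.
It fails at once if the plate is lifted more than 8 mm off the ledge or carried (height (world z) of plate above 0.058 m).
It fails at once if the plate is tipped by more than 0.15 rad (angle between plate's own z axis and vertical above 0.15 rad).
It fails at once if the plate falls off the ledge (height (world z) of plate below 0.04 m).
It fails at once if the code reader is touched (contact force between reader and anything else above 1 N).
It fails at once if another thing on the counter or ledge is moved by more than 15 mm (distance of any of carton, bearing, bush, filter, pulley, spray, driver from where it was at the start of the episode above 0.015 m).
It also fails if it takes over 38 s, if anything falls off the work surface, if the arm or the gripper's body presses on something with over 40 N, if the wrist force passes 120 N, or if a joint passes its speed limit or range.

## Robot

A 6-joint arm with a two-finger parallel gripper is mounted at the origin on the work surface. World frame = base frame: x ahead of the robot, y to its left, z up, the work surface at z = 0. Lengths are in m, angles in rad, forces in N, time in s.
With the tool pointing down it reaches from about 0.35 to 0.875 m from the base axis. Payload 4.2 kg.
Tool frame: the origin (TCP) lies at the very end of the fingers, on their centre line; the grasp point (between the pads) lies 19 mm behind it; x points along the fingers, y is the direction in which the jaws open and shut, and the axes are right-handed (so a half turn about x gives the same grasp; the last joint's range is limited). The gripper opens to 87 mm and grips with 3 to 60 N. Pads are 19 mm wide; open, the fingers measure 117 mm over their backs; the gripper's body (75 mm by 190 mm) begins 51 mm behind the grasp point.
Start: joints at [0.259, 0.385, 0.008, 0, -1.194, -0.259], TCP at [0.625, 0, 0.201] pointing down, gripper open.
Joint ranges: [-3.14, 3.14], [-1.21, 2.06], [-1.07, 1.41], [-3.16, 2.05], [-2.99, -0.16], [-3.1, 3.1]. Speed limits (rad/s): [2.79, 2.79, 3.14, 3.14, 3.14, 3.14].

## Interface

Orientations are given as [roll, pitch, yaw] about the fixed x, y, z axes, in that order (R = Rz(yaw) Ry(pitch) Rx(roll)).
In Python, from cell import bot, eyes gives the robot as it stands.
- The arm moves only by the tool servo_tool, never from a script. Its argument "motion" is a list of rows, each a list of 5 numbers: the shift along the tool's x, y, z normalised to -1 to 1, where 1 is 15 cm, then the turn about the tool's x normalised to -1 to 1, where 1 is 90 degrees, then the closure, from -1 (fully open) to 1 (shut). A call has 1 to 10 rows; each row is the pose to reach, as a shift and turn from the pose commanded when the call began, along the tool's axes at that moment; what a row does not reach only later rows make up. A row lasts 1/8 s, in which the tool goes at most 62.5 mm and 10.7 degrees, less where a joint would pass 70% of its speed; a pose out of reach is approached as far as the arm can. A call with a number of a shift or a turn outside -1 to 1 is refused whole. A call with a gripper value outside its range is refused whole. The fingers move at their own pace and stop on an object; the grip force is fixed at half the most. Time passes only in rows, so rows that repeat a pose let the fingers close. It gives the time, the measured TCP pose, the force and the opening at its end, in the units of the state.
- bot.sense(): the state, without advancing time (a new reading comes with each control period).
- eyes.read_camera(name): name is "scene" or "side" or "wrist"; returns (picture, depth): 480x640x3 uint8, red, green, blue; 480x640 float32, m along the optical axis (not along the pixel's ray), 0 where there is no reading.
- eyes.camera_params(name): a dict with "vertical_fov" (degrees; the focal length in pixels is half the picture's height over the tangent of half this angle, whatever the lens; pixels are square), "cx", "cy" (the principal point, pixels), "R" (3x3) and "t" (3): a world point X has camera coordinates R X + t. Camera axes: x right, y down, z forward; pixel columns grow to the right and rows downward; lengths in m; the calibration is good to about 2 mm. A picture is of the moment at which its call begins: read the wrist's pose just before it. camera_params takes no time and is no camera call; for the wrist camera it gives the pose at the moment of the call.
- bot.job_done(): hands the job in, once; it reports no verdict.
The state is a dict: "time_s": time; "q": joint angles; "qvel": joint speeds; "joint_torque": joint torques, N m; "eef_pos": TCP position; "eef_rot": TCP orientation; "force": force on the tool from outside, world axes, zero at the start; "moment": the same for the moment, N m; "gripper_width": finger opening in m.
Only numpy, scipy, OpenCV 4.12 (cv2) and the standard library are available. Lean on these libraries where they do the work, as an engineer would, in place of code of your own. Each camera call takes 0.05 s, during which the arm holds its last target.

## Working session

There is one attempt and no reset: what is moved stays moved. The work goes in short steps, Python scripts to look and compute and a tool call to move; the robot and the scene stay as the last step left them, time stands still between calls to the robot, and variables do not carry over. Pictures are saved under pics/ and viewed, and the job is handed in when it is done.

Besides the shell and the picture viewer there is one more tool, called after "Request:" as name([rows], argument=value, ...), one row to a line, values as JSON. servo_tool: Moves the arm, as the interface text tells. Scaled input: -1 to 1 covers 15 cm each way for a shift and 90 degrees each way for a turn. Its arguments: {"type":"object","properties":{"motion":{"type":"array"}},"required":["motion"]}

```bash
ls; mkdir -p pics; python3 - <<'E'
from cell import bot, eyes
import cv2, numpy as np
s=bot.sense(); print({k:np.round(v,3).tolist() for k,v in s.items()})
for n in ("scene","side"):
    p,d=eyes.read_camera(n); cv2.imwrite(f"pics/{n}0.png",p[:,:,::-1]); np.save(f"pics/{n}0.npy",d)
    c=eyes.camera_params(n); print(n,{k:np.round(v,3).tolist() for k,v in c.items()})
E
```

```text
pics
{'time_s': 0.0, 'q': [0.259, 0.386, 0.007, -0.001, -1.194, -0.259], 'qvel': [0.001, 0.0, -0.0, -0.001, -0.001, 0.001], 'joint_torque': [0.001, -39.066, 18.74, 4.22, 0.011, -0.0], 'eef_pos': [0.624, 0.0, 0.2], 'eef_rot': [1.611, 1.569, -3.102], 'force': [0.037, -0.584, 0.157], 'moment': [-0.027, -0.003, 0.032], 'gripper_width': 0.087}
scene {'vertical_fov': 44.338, 'cx': 314.277, 'cy': 235.123, 'R': [[0.871, 0.492, -0.012], [0.363, -0.659, -0.659], [-0.332, 0.57, -0.752]], 't': [-0.415, -0.218, 1.534]}
side {'vertical_fov': 54.907, 'cx': 317.892, 'cy': 230.902, 'R': [[-0.995, -0.101, -0.011], [-0.065, 0.713, -0.699], [0.079, -0.694, -0.715]], 't': [0.502, 0.11, 0.866]}
```

View pics/scene0.png

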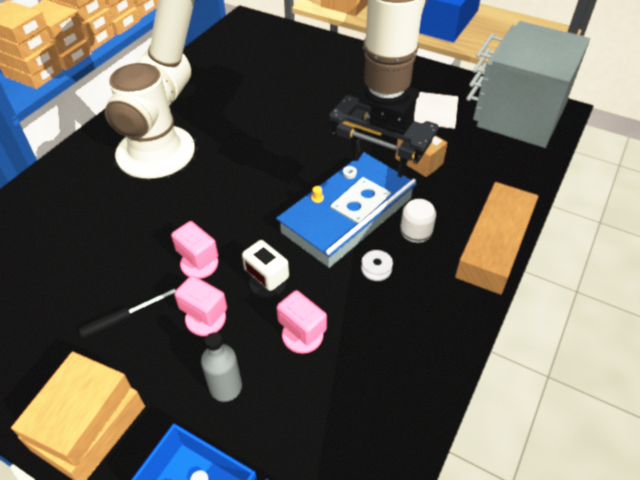

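View pics/side0.png

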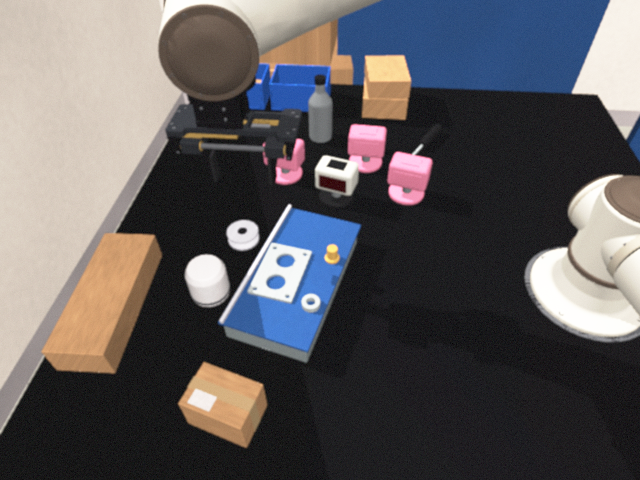

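The white reader stands at the −y end, in the side view at about (336,178), with the carton at the other end at (225,403). The plate is at about (280,272) on the ledge, the bearing at (311,302) and the bush at (332,254). Next I measure them.

```bash
cat > h.py <<'E'
import cv2, numpy as np
def ray(c,uv,z):
    R=np.array(c["R"]);t=np.array(c["t"]);f=240/np.tan(np.radians(c["vertical_fov"])/2)
    uv=np.atleast_2d(np.asarray(uv,float))
    d=np.c_[(uv[:,0]-c["cx"])/f,(uv[:,1]-c["cy"])/f,np.ones(len(uv))]@R
    o=-R.T@t
    return o+d*((z-o[2])/d[:,2])[:,None]
def ledge_plate(img,c,roi):
    """img rgb. roi x0,y0,x1,y1"""
    hsv=cv2.cvtColor(img,cv2.COLOR_RGB2HSV); m=np.zeros(hsv.shape[:2],np.uint8)
    x0,y0,x1,y1=roi; m[y0:y1,x0:x1]=1
    blue=cv2.inRange(hsv,(100,120,60),(125,255,255))*m
    white=cv2.inRange(hsv,(0,0,150),(180,70,255))*m
    return blue,white
def biggest(mask):
    cs,_=cv2.findContours(mask,cv2.RETR_EXTERNAL,cv2.CHAIN_APPROX_NONE)
    return sorted(cs,key=cv2.contourArea)[::-1]
E
python3 - <<'E'
from cell import eyes
from h import *
for n,roi in (("side",(215,195,370,365)),("scene",(270,150,420,265))):
    img=cv2.imread(f"pics/{n}0.png")[:,:,::-1].copy(); c=eyes.camera_params(n)
    b,w=ledge_plate(img,c,roi)
    k=biggest(b)[0][:,0]; P=ray(c,k,0.05)[:,:2]
    r=cv2.minAreaRect((P*1000).astype(np.float32)); print(n,"blue",np.round(r[0],1),np.round(r[1],1),r[2]); print(cv2.boxPoints(r).round(1).tolist())
    for q in biggest(w)[:5]:
        if cv2.contourArea(q)<30: continue
        P=ray(c,q[:,0],0.056)[:,:2]; r=cv2.minAreaRect((P*1000).astype(np.float32))
        print(" white",np.round(r[0],1),np.round(r[1],1),round(r[2],2),q[:,0].mean(0))
    cv2.imwrite(f"pics/{n}_m.png",cv2.resize(np.dstack([b,w,w*0])[roi[1]:roi[3],roi[0]:roi[2]],None,fx=3,fy=3))
    d=np.load(f"pics/{n}0.npy")
E
```

```text
side blue [540.4  41.3] [307.3 161. ] 75.51509094238281
[[424.0, -87.30000305175781], [579.9000244140625, -127.5999984741211], [656.7000122070312, 169.89999389648438], [500.8999938964844, 210.1999969482422]]
 white [568.8  33.3] [305.4 100. ] 76.49 [265.84422111 268.57286432]
 white [655.4 -30.8] [59.4 81.3] 16.07 [242.5        234.52222222]
 white [670.9  76.9] [ 21.1 103.7] 14.68 [219.34042553 278.96808511]
 white [505.2 118. ] [32.5 37.1] 5.38 [310.60377358 302.66037736]
scene blue [534.2  42.6] [306.7 151.3] 76.49163055419922
[[424.79998779296875, -88.80000305175781], [572.0, -124.19999694824219], [643.5999755859375, 174.10000610351562], [496.5, 209.39999389648438]]
 white [569.7  31.9] [304.2 100.8] 76.05 [365.49420849 208.77992278]
 white [690.4  52. ] [ 36.8 118.8] 22.79 [412.23157895 218.72631579]
 white [673.2 -84.6] [61.8 37.3] 28.92 [376.71428571 258.60714286]
 white [610.6 -76.9] [146.1  17.8] 75.6 [349.16494845 244.26804124]
 white [ 492.3 -178.2] [35.1 50.6] 32.31 [276.65517241 257.65517241]
```

View pics/side_m.png

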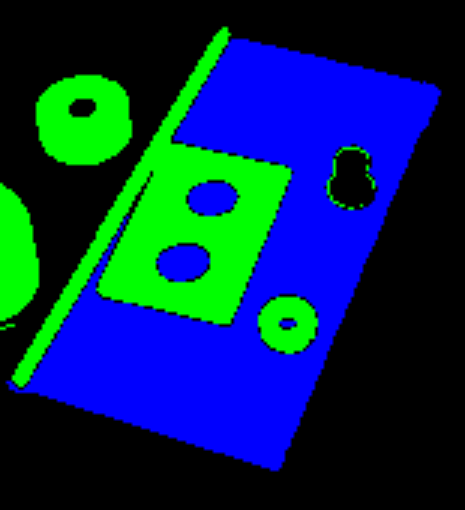

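```bash
python3 - <<'E'
from cell import eyes,bot
from h import *
from scipy.spatial.transform import Rotation as Ro
s=bot.sense(); print("tool axes cols\n",Ro.from_euler('xyz',s["eef_rot"]).as_matrix().round(3))
O=np.array([540.2,41.2]); 
for n,roi in (("side",(215,195,370,365)),("scene",(270,150,420,265))):
    img=cv2.imread(f"pics/{n}0.png")[:,:,::-1].copy(); c=eyes.camera_params(n)
    b,w=ledge_plate(img,c,roi)
    def led(P,yaw): 
        a=np.radians(yaw); X=np.array([np.cos(a),np.sin(a)]);Y=np.array([-X[1],X[0]]); return np.c_[(P-O)@X,(P-O)@Y]
    # ledge -x edge line and end edges by fit
    k=biggest(b)[0][:,0]; P=led(ray(c,k,0.05)[:,:2]*1000,-14.3)
    for nm,sel in (("-x",(P[:,0]<-70)&(abs(P[:,1])<135)),("+y",(P[:,1]>140)&(abs(P[:,0]+5)<55)),("-y",(P[:,1]<-140)&(abs(P[:,0]+5)<55))):
        q=P[sel].astype(np.float32); 
        if len(q)>5:
            vx,vy,x0,y0=cv2.fitLine(q,cv2.DIST_HUBER,0,.01,.01).ravel(); print(n,nm,len(q),"dir",np.degrees(np.arctan2(vy,vx)).round(2),"at",x0.round(1),y0.round(1))
    w2=cv2.morphologyEx(w,cv2.MORPH_OPEN,np.ones((5,5))) 
    ys,xs=np.nonzero(w); Q=led(ray(c,np.c_[xs,ys],0.056)[:,:2]*1000,-14.3)
    # plate pixels: left of lip
    g=np.zeros_like(w); sel=(Q[:,0]<66)&(Q[:,0]>-30)&(abs(Q[:,1])<100); g[ys[sel],xs[sel]]=255
    q=biggest(cv2.morphologyEx(g,cv2.MORPH_OPEN,np.ones((3,3))))[0][:,0]
    L=led(ray(c,q,0.056)[:,:2]*1000,-14.3); r=cv2.minAreaRect(L.astype(np.float32)); print(n,"plate",np.round(r[0],1),np.round(r[1],1),round(r[2],2), "range",L.min(0).round(1),L.max(0).round(1))
    for h in biggest(cv2.bitwise_not(g))[:0]: pass
    cs,hi=cv2.findContours(g,cv2.RETR_CCOMP,cv2.CHAIN_APPROX_NONE)
    for q,hh in zip(cs,hi[0]):
        if hh[3]>=0 and cv2.contourArea(q)>60:
            H=led(ray(c,q[:,0],0.056)[:,:2]*1000,-14.3); print("  hole",cv2.minEnclosingCircle(H.astype(np.float32)),H.mean(0).round(1))
    for nm,uv,z in (("bearing",(310.6,302.7),.062),("bush",(333,250),.07)):
        if n=="side": print(nm,led(ray(c,uv,z)[:,:2]*1000,-14.3))
    if n=="side": print("reader top",led(ray(c,(338,165),.095)[:,:2]*1000,-14.3))
E
```

```text
tool axes cols
 [[-0.002 -1.     0.   ]
 [-0.     0.     1.   ]
 [-1.     0.002 -0.   ]]
side -x 114 dir -89.79 at -78.4 16.2
side +y 62 dir 0.1 at -5.3 150.2
side -y 50 dir 0.33 at -19.6 -151.7
side plate [22.9 18.4] [ 83.2 124.7] 3.6 range [-21.2 -46. ] [66.  82.4]
  hole ((20.892423629760742, 44.49401092529297), 17.410503387451172) [21.  44.7]
  hole ((24.02269172668457, -7.308581352233887), 17.575326919555664) [24.2 -6.8]
bearing [[-54.70369884  69.3473619 ]]
bush [[-54.01471057 -49.16624109]]
reader top [[   7.53999362 -261.95074269]]
scene -x 86 dir 89.76 at -78.8 -6.9
scene +y 37 dir -1.73 at -5.6 150.3
scene -y 37 dir 0.07 at -4.7 -151.9
scene plate [25.6 15.4] [ 85.1 124.5] 3.55 range [-20. -48.] [65.8 79.4]
  hole ((27.726694107055664, -10.854214668273926), 17.276350021362305) [ 27.7 -11.2]
  hole ((25.073450088500977, 40.187076568603516), 17.6187801361084) [24.8 40.4]
```

Request:
servo_tool([
  [0, 0.06, 0.23, 0.04, 0],
  [0, 0.13, 0.46, 0.08, 0],
  [0, 0.19, 0.69, 0.12, 0],
  [0, 0.25, 0.917, 0.159, 0],
  [0, 0.25, 0.917, 0.159, 0],
  [0.2, 0.25, 0.917, 0.159, 0],
  [0.4, 0.25, 0.917, 0.159, 0],
  [0.6, 0.25, 0.917, 0.159, 0],
  [0.6, 0.25, 0.917, 0.159, 0],
  [0.6, 0.25, 0.917, 0.159, 0],
])

```text
time_s: 1.35
eef_pos: [0.5884, 0.1373, 0.1121]
eef_rot: [-1.256, 1.569, 0.065]
force: [0.7, 0.3, 0.7]
gripper_width: 0.0438
```

```bash
python3 - <<'E'
from cell import eyes,bot
from h import *
s=bot.sense(); print({k:np.round(v,4).tolist() for k,v in s.items() if k in("time_s","eef_pos","eef_rot","force","gripper_width")})
for n in ("side",):
    p,d=eyes.read_camera(n); cv2.imwrite(f"pics/{n}1.png",p[:,:,::-1])
E
```

```text
{'time_s': 1.35, 'eef_pos': [0.5884, 0.1373, 0.1121], 'eef_rot': [-1.2558, 1.5691, 0.0653], 'force': [0.6507, 0.3295, 0.6964], 'gripper_width': 0.0438}
```

View pics/side1.png

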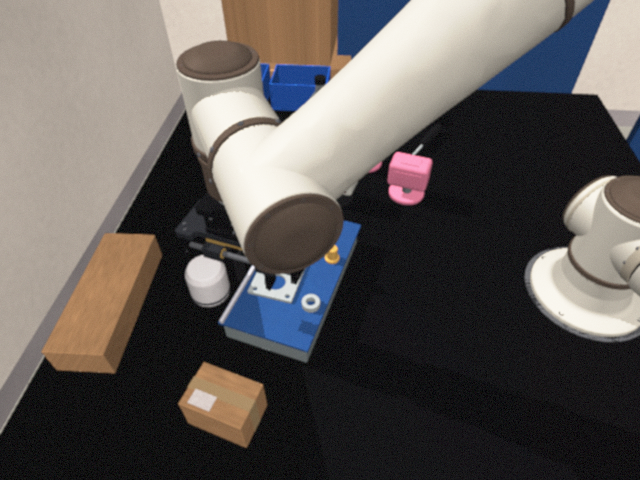

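Only the arm hides anything; the fingertips are above the ledge behind the plate. I'm descending.

Request:
servo_tool([
  [0.1, 0, 0, 0, 0],
  [0.2, 0, 0, 0, 0],
  [0.27, 0, 0, 0, 0],
  [0.32, 0, 0, 0, 0],
  [0.35, 0, 0, 0, 0],
  [0.37, 0, 0, 0, 0],
  [0.39, 0, 0, 0, 0],
  [0.39, 0, 0, 0, 0],
])

```text
time_s: 2.4
eef_pos: [0.5874, 0.1376, 0.0525]
eef_rot: [1.644, 1.571, 2.965]
force: [-0.0, -0.7, -0.3]
gripper_width: 0.0434
```

```bash
python3 - <<'E'
from cell import eyes,bot
from h import *
s=bot.sense(); print({k:np.round(v,4).tolist() for k,v in s.items() if k in("time_s","eef_pos","eef_rot","force","gripper_width")})
a=[]
for n in ("side","scene","wrist"):
    p,d=eyes.read_camera(n); cv2.imwrite(f"pics/{n}2.png",p[:,:,::-1]); a.append(p[:,:,::-1])
cv2.imwrite("pics/c2.png",np.vstack([np.hstack([cv2.resize(a[0][180:380,170:430],(400,300)),cv2.resize(a[1][130:280,250:450],(400,300))]),cv2.resize(a[2],(800,300))]))
E
```

```text
{'time_s': 2.4, 'eef_pos': [0.5874, 0.1376, 0.0525], 'eef_rot': [1.644, 1.5707, 2.9651], 'force': [-0.0263, -0.7462, -0.3182], 'gripper_width': 0.0434}
```

View pics/c2.png

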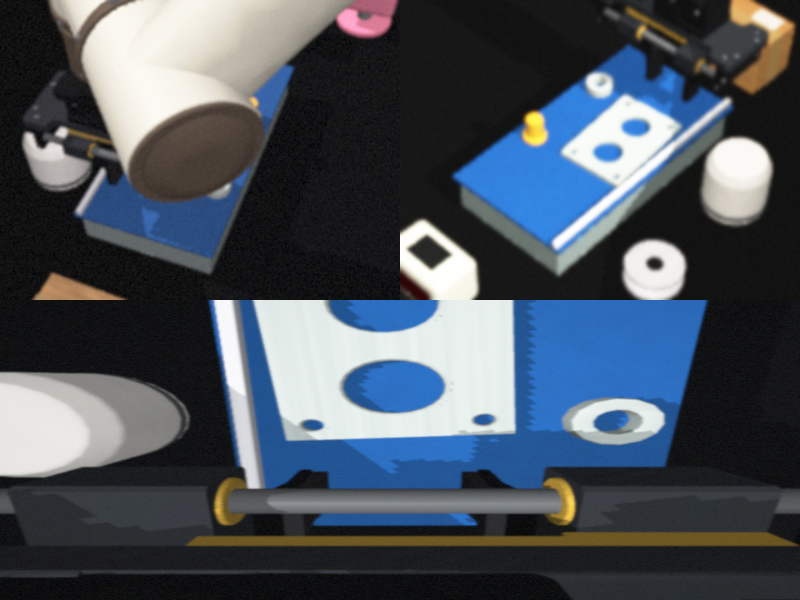

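Scene and wrist views show both fingertips on the ledge behind the plate's rear edge. They are clear of the lip and the bearing, and no contact force shows. I'm starting the push.

Request:
servo_tool([
  [0, 0, -0.05, 0, 0],
  [0, 0, -0.1, 0, 0],
  [0, 0, -0.14, 0, 0],
  [0, 0, -0.18, 0, 0],
  [0, 0, -0.22, 0, 0],
  [0, 0, -0.26, 0, 0],
  [0, 0, -0.3, 0, 0],
  [0, 0, -0.34, 0, 0],
  [0, 0, -0.38, 0, 0],
  [0, 0, -0.4, 0, 0],
])

```text
time_s: 3.8
eef_pos: [0.5725, 0.079, 0.0526]
eef_rot: [1.994, 1.571, -2.969]
force: [-0.3, -1.0, 0.6]
gripper_width: 0.0436
```

```bash
python3 - <<'E'
from cell import eyes,bot
from h import *
s=bot.sense(); print({k:np.round(v,4).tolist() for k,v in s.items() if k in("time_s","eef_pos","eef_rot","force","gripper_width")})
a=[]
for n in ("scene","wrist"):
    p,d=eyes.read_camera(n); cv2.imwrite(f"pics/{n}3.png",p[:,:,::-1]); a.append(p[:,:,::-1])
cv2.imwrite("pics/c3.png",np.hstack([cv2.resize(a[0][130:280,250:450],(400,300)),cv2.resize(a[1],(400,300))]))
E
```

```text
{'time_s': 3.8, 'eef_pos': [0.5725, 0.079, 0.0526], 'eef_rot': [1.9937, 1.5708, -2.9687], 'force': [-0.3132, -0.9531, 0.5644], 'gripper_width': 0.0436}
```

View pics/c3.png

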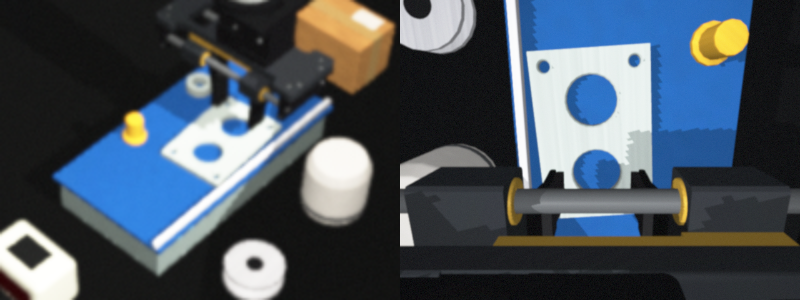

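```bash
python3 - <<'E'
import cv2,numpy as np
a=cv2.imread("pics/scene3.png");b=cv2.imread("pics/scene2.png")
cv2.imwrite("pics/c3b.png",np.hstack([cv2.resize(x[140:260,300:420],(400,400),interpolation=cv2.INTER_CUBIC) for x in (b,a)]))
E
```

```text
(no output)
```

View pics/c3b.png

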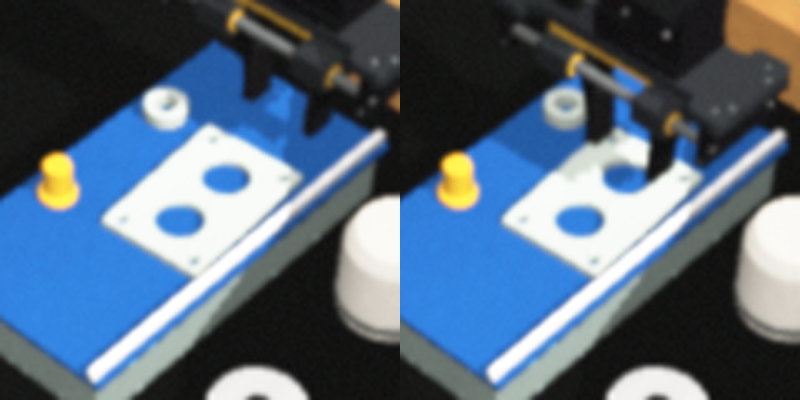

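View pics/wrist3.png

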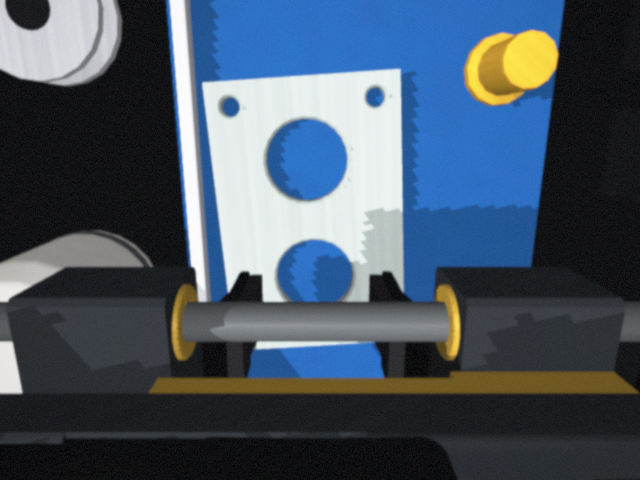

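The plate has not moved: the fingertips passed over it, at the same image position in both views. They must really be higher than the reported z of 52.6 mm, so I check their height with depth.

```bash
python3 - <<'E'
from cell import eyes,bot
from h import *
c=eyes.camera_params("scene"); R=np.array(c["R"]);t=np.array(c["t"]);f=240/np.tan(np.radians(c["vertical_fov"])/2)
p,d=eyes.read_camera("scene"); cw=eyes.camera_params("wrist"); pw,dw=eyes.read_camera("wrist")
def pts(c,d,u,v):
    R=np.array(c["R"]);t=np.array(c["t"]);f=240/np.tan(np.radians(c["vertical_fov"])/2)
    z=d[v,u]; return (np.stack([(u-c["cx"])/f*z,(v-c["cy"])/f*z,z],-1)-t)@R
u,v=np.meshgrid(np.arange(640),np.arange(480)); W=pts(c,d,u,v); Ww=pts(cw,dw,u,v)
for nm,(a,b) in {"ledge":(330,215),"plate":(365,212),"plate2":(340,205)}.items():
    print(nm,W[b,a].round(4))
# column through finger: crop scale 3.33, origin (300,140)
for a0 in (600,660):
    a=300+int((a0-400)/3.333)
    for b in range(168,200,2): print(a,b,p[b,a],W[b,a].round(3))
for nm,(a,b) in {"ledge":(480,170),"plate":(310,225),"plate2":(380,180),"ledge2":(300,365),"fL":(240,350),"fR":(395,350)}.items():
    print("w",nm,Ww[b,a].round(4))
E
```

```text
ledge [ 0.5297 -0.0219  0.0506]
plate [0.5954 0.0194 0.0555]
plate2 [0.5385 0.0086 0.0593]
360 168 [28 27 26] [0.55  0.079 0.119]
360 170 [26 26 27] [0.55  0.079 0.113]
360 172 [24 23 23] [0.551 0.079 0.108]
360 174 [26 25 26] [0.552 0.077 0.103]
360 176 [27 25 27] [0.552 0.077 0.097]
360 178 [26 23 25] [0.552 0.078 0.091]
360 180 [34 34 34] [0.552 0.08  0.083]
360 182 [122 127 120] [0.551 0.082 0.074]
360 184 [209 217 208] [0.545 0.096 0.053]
360 186 [214 222 212] [0.55  0.086 0.058]
360 188 [209 219 209] [0.552 0.083 0.055]
360 190 [197 207 200] [0.555 0.077 0.055]
360 192 [197 213 222] [0.557 0.072 0.054]
360 194 [203 226 236] [0.56  0.066 0.054]
360 196 [244 248 246] [0.563 0.06  0.054]
360 198 [249 251 248] [0.566 0.054 0.055]
378 168 [47 49 53] [0.606 0.046 0.17 ]
378 170 [57 60 63] [0.607 0.043 0.167]
378 172 [50 51 54] [0.61  0.039 0.166]
378 174 [46 50 52] [0.613 0.031 0.168]
378 176 [45 44 40] [0.614 0.03  0.164]
378 178 [54 48 40] [0.614 0.031 0.157]
378 180 [38 38 35] [0.616 0.028 0.155]
378 182 [21 21 22] [0.604 0.059 0.117]
378 184 [16 16 16] [0.604 0.059 0.112]
378 186 [17 17 17] [0.603 0.063 0.102]
378 188 [22 22 23] [0.602 0.065 0.093]
378 190 [26 26 28] [0.603 0.066 0.087]
378 192 [142 147 139] [0.602 0.069 0.078]
378 194 [244 247 243] [0.596 0.086 0.054]
378 196 [249 251 248] [0.598 0.081 0.053]
378 198 [249 251 248] [0.602 0.072 0.057]
w ledge [0.4908 0.0494 0.0504]
w plate [0.5688 0.0535 0.0566]
w plate2 [0.5349 0.042  0.056 ]
w ledge2 [0.5919 0.1227 0.0497]
w fL [0.5936 0.0705 0.1242]
w fR [0.5494 0.0814 0.1249]
```

Depth gives ledge top 50 mm and plate top 56 mm, both correct, but puts the fingertips near z ≈ 75 mm. The reported TCP height is therefore about 20 mm too low for these tips. I go back behind the plate, lower partway and re-measure.

Request:
servo_tool([
  [0, 0, 0.1, 0, 0],
  [0, 0, 0.2, 0, 0],
  [0, 0, 0.3, 0, 0],
  [0, 0, 0.4, 0, 0],
  [0, 0, 0.4, 0, 0],
  [0.03, 0, 0.4, 0, 0],
  [0.06, 0, 0.4, 0, 0],
  [0.08, 0, 0.4, 0, 0],
  [0.08, 0, 0.4, 0, 0],
])

```text
time_s: 5.12
eef_pos: [0.5872, 0.1371, 0.0401]
eef_rot: [2.277, 1.57, -2.686]
force: [-0.2, 0.2, -0.5]
gripper_width: 0.0434
```

```bash
cat > tip.py <<'E'
from cell import eyes,bot
from h import *
import sys
s=bot.sense(); print({k:np.round(v,4).tolist() for k,v in s.items() if k in("time_s","eef_pos","force","gripper_width")})
c=eyes.camera_params("scene"); p,d=eyes.read_camera("scene")
R=np.array(c["R"]);t=np.array(c["t"]);f=240/np.tan(np.radians(c["vertical_fov"])/2)
u,v=np.meshgrid(np.arange(640),np.arange(480))
W=(np.stack([(u-c["cx"])/f*d,(v-c["cy"])/f*d,d],-1)-t)@R
a=np.radians(-14.3);X=np.array([np.cos(a),np.sin(a)]);Y=np.array([-X[1],X[0]]);O=np.array([.5402,.0412])
L=np.stack([(W[...,:2]-O)@X,(W[...,:2]-O)@Y],-1); T=s["eef_pos"]; tl=[(T[:2]-O)@X,(T[:2]-O)@Y]; print("TCP ledge",np.round(tl,4))
near=(abs(L[...,1]-tl[1])<.02)&(abs(L[...,0]-tl[0])<.05)&(p.max(-1)<60)&(W[...,2]<.12)&(W[...,2]>.03)
for nm,s_ in (("left",near&(L[...,0]<tl[0])),("right",near&(L[...,0]>tl[0]))):
    z=W[...,2][s_]; 
    if len(z): print(nm,len(z),"z low",np.sort(z)[:6].round(4),"x",np.percentile(L[...,0][s_],[5,50,95]).round(3),"y",np.percentile(L[...,1][s_],[5,50,95]).round(3),"rows",v[s_].max(),u[s_].mean().round())
n=sys.argv[1]; cv2.imwrite(f"pics/t{n}.png",cv2.resize(p[130:260,290:430,::-1],(700,600 if 0 else 650),interpolation=cv2.INTER_CUBIC)[:600])
E
python3 tip.py 4
```

```text
{'time_s': 5.125, 'eef_pos': [0.5872, 0.1371, 0.0401], 'force': [-0.1695, 0.187, -0.5159], 'gripper_width': 0.0434}
TCP ledge [0.0218 0.1046]
left 125 z low [0.0666 0.0666 0.0669 0.0673 0.0692 0.0697] x [-0.01  -0.001  0.002] y [0.092 0.097 0.11 ] rows 172 376.0
right 79 z low [0.0648 0.0678 0.0686 0.0686 0.0696 0.0702] x [0.046 0.053 0.058] y [0.092 0.096 0.112] rows 183 394.0
```

View pics/t4.png

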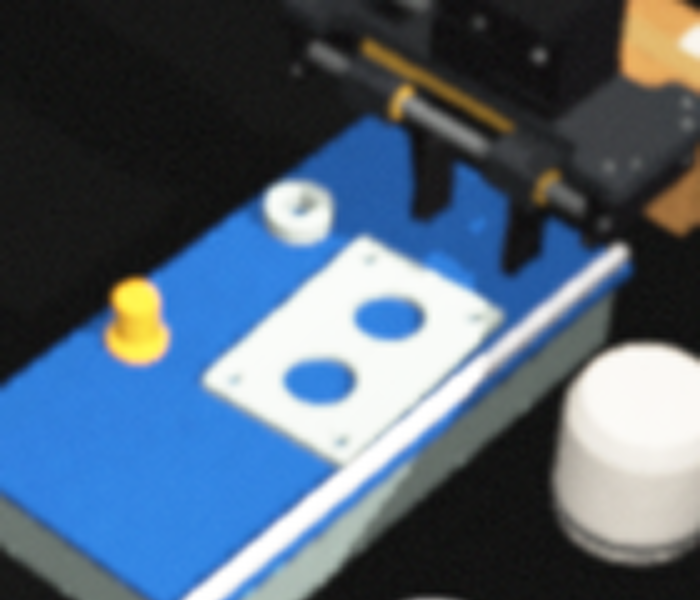

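Request:
servo_tool([
  [0.02, 0, 0, 0, 0],
  [0.04, 0, 0, 0, 0],
  [0.055, 0, 0, 0, 0],
  [0.065, 0, 0, 0, 0],
  [0.07, 0, 0, 0, 0],
  [0.07, 0, 0, 0, 0],
])

```text
time_s: 5.92
eef_pos: [0.5875, 0.1376, 0.03]
eef_rot: [-2.663, 1.571, -1.342]
force: [0.3, -0.1, -0.2]
gripper_width: 0.0434
```

```bash
python3 tip.py 5
```

```text
{'time_s': 5.925, 'eef_pos': [0.5875, 0.1376, 0.03], 'force': [0.2805, -0.1293, -0.1628], 'gripper_width': 0.0434}
TCP ledge [0.022  0.1051]
left 123 z low [0.055  0.0561 0.0565 0.0575 0.0578 0.0581] x [-0.007 -0.001  0.003] y [0.093 0.097 0.11 ] rows 176 376.0
right 69 z low [0.0549 0.0586 0.0586 0.0592 0.0597 0.0606] x [0.048 0.054 0.058] y [0.093 0.097 0.109] rows 186 394.0
```

View pics/t5.png

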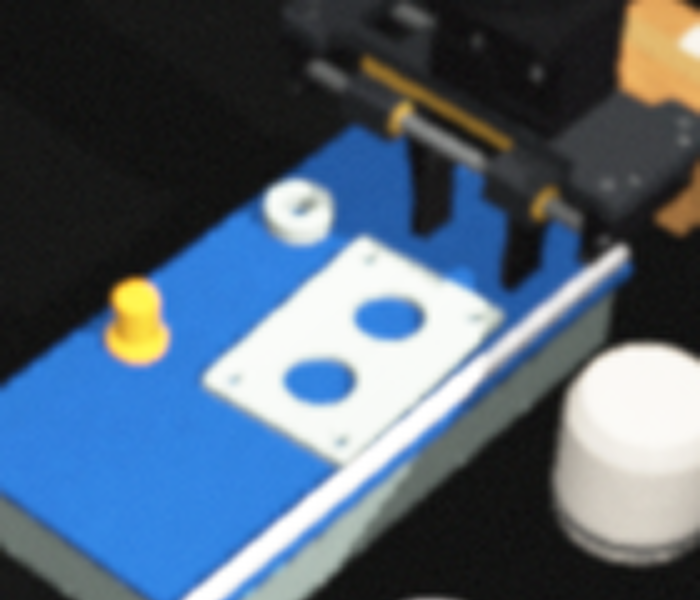

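Request:
servo_tool([
  [0.007, 0, 0, 0, 0],
  [0.013, 0, 0, 0, 0],
  [0.013, 0, 0, 0, 0],
])

```text
time_s: 6.35
eef_pos: [0.5876, 0.1376, 0.029]
eef_rot: [-1.359, 1.57, -0.038]
force: [-1.0, -0.6, 5.1]
gripper_width: 0.0433
```

Light contact with the ledge (5 N) at reported z = 29 mm, so the tips really are 21 mm above the reported z. I raise about 2.5 mm, leaving the tips near z = 52 mm, and push.

Request:
servo_tool([
  [-0.018, 0, 0, 0, 0],
  [-0.018, 0, -0.05, 0, 0],
  [-0.018, 0, -0.09, 0, 0],
  [-0.018, 0, -0.13, 0, 0],
  [-0.018, 0, -0.17, 0, 0],
  [-0.018, 0, -0.21, 0, 0],
  [-0.018, 0, -0.25, 0, 0],
  [-0.018, 0, -0.29, 0, 0],
  [-0.018, 0, -0.33, 0, 0],
  [-0.018, 0, -0.35, 0, 0],
])

```text
time_s: 7.6
eef_pos: [0.5743, 0.0863, 0.0308]
eef_rot: [2.137, 1.57, -2.825]
force: [0.2, 1.2, -1.4]
gripper_width: 0.0433
```

```bash
python3 tip.py 6
```

```text
{'time_s': 7.6, 'eef_pos': [0.5743, 0.0863, 0.0308], 'force': [0.2313, 1.1816, -1.3943], 'gripper_width': 0.0433}
TCP ledge [0.0219 0.0521]
left 119 z low [0.0565 0.0572 0.0595 0.0609 0.0609 0.0611] x [-0.007 -0.001  0.002] y [0.04  0.044 0.056] rows 186 361.0
right 64 z low [0.0577 0.0593 0.0621 0.0621 0.0625 0.0626] x [0.048 0.054 0.059] y [0.04  0.044 0.056] rows 197 379.0
```

View pics/t6.png

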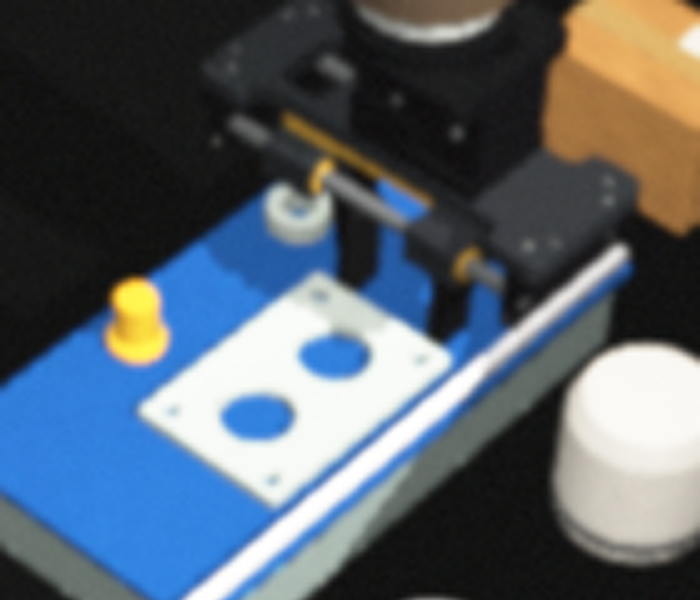

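The plate is sliding straight, with both tips against its rear edge. Continuing the push.

Request:
servo_tool([
  [0, 0, -0.04, 0, 0],
  [0, 0, -0.09, 0, 0],
  [0, 0, -0.14, 0, 0],
  [0, 0, -0.2, 0, 0],
  [0, 0, -0.26, 0, 0],
  [0, 0, -0.32, 0, 0],
  [0, 0, -0.38, 0, 0],
  [0, 0, -0.44, 0, 0],
  [0, 0, -0.48, 0, 0],
  [0, 0, -0.5, 0, 0],
])

```text
time_s: 8.9
eef_pos: [0.5559, 0.0136, 0.0308]
eef_rot: [1.734, 1.571, 3.055]
force: [0.6, 2.0, 0.5]
gripper_width: 0.0437
```

```bash
cat > plate.py <<'E'
from cell import eyes,bot
from h import *
import sys
s=bot.sense(); print({k:np.round(v,4).tolist() for k,v in s.items() if k in("time_s","eef_pos","force")})
O=np.array([540.2,41.2]);a=np.radians(-14.3);X=np.array([np.cos(a),np.sin(a)]);Y=np.array([-X[1],X[0]])
led=lambda P:np.c_[(P-O)@X,(P-O)@Y]
tl=led(np.array([s["eef_pos"][:2]*1000]) if 0 else np.array([np.array(s["eef_pos"][:2])*1000]));print("TCP ledge",tl.round(1))
for n in sys.argv[2:]:
    c=eyes.camera_params(n); p,_=eyes.read_camera(n); hsv=cv2.cvtColor(p,cv2.COLOR_RGB2HSV)
    w=cv2.inRange(hsv,(0,0,110),(180,70,255)); u,v=np.meshgrid(np.arange(640),np.arange(480))
    L=led(ray(c,np.c_[u.ravel(),v.ravel()],.056)[:,:2]*1000).reshape(480,640,2)
    w[(L[...,0]>66)|(L[...,0]<-30)|(L[...,1]>100)|(L[...,1]<-205)]=0
    w=cv2.morphologyEx(w,cv2.MORPH_OPEN,np.ones((3,3)))
    cs,hi=cv2.findContours(w,cv2.RETR_CCOMP,cv2.CHAIN_APPROX_NONE); H=[]
    for q,hh in zip(cs,hi[0]):
        Q=led(ray(c,q[:,0],.056)[:,:2]*1000).astype(np.float32)
        if hh[3]<0 and cv2.contourArea(q)>500:
            r=cv2.minAreaRect(Q);print(n,"plate",np.round(r[0],1),np.round(r[1],1),round(r[2],1),"y range",Q[:,1].min().round(1),Q[:,1].max().round(1))
        if hh[3]>=0 and cv2.contourArea(q)>60: e=cv2.minEnclosingCircle(Q);print(n," hole",np.round(e[0],1),round(e[1],1))
    x0,y0={"scene":(270,140),"side":(200,170)}.get(n,(0,0))
    cv2.imwrite(f"pics/p{sys.argv[1]}{n}.png",cv2.resize(p[y0:y0+150,x0:x0+200,::-1],(800,600),interpolation=cv2.INTER_CUBIC))
E
python3 plate.py 7 scene
```

```text
{'time_s': 8.9, 'eef_pos': [0.5559, 0.0136, 0.0308], 'force': [0.638, 2.0453, 0.4786]}
TCP ledge [[ 22.  -22.8]]
scene plate [  17.8 -102.7] [ 94.6 143.7] 0.7 y range -174.3 -30.6
scene  hole [  22.7 -120.9] 17.5
scene  hole [ 22.4 -69.2] 18.2
```

View pics/p7scene.png

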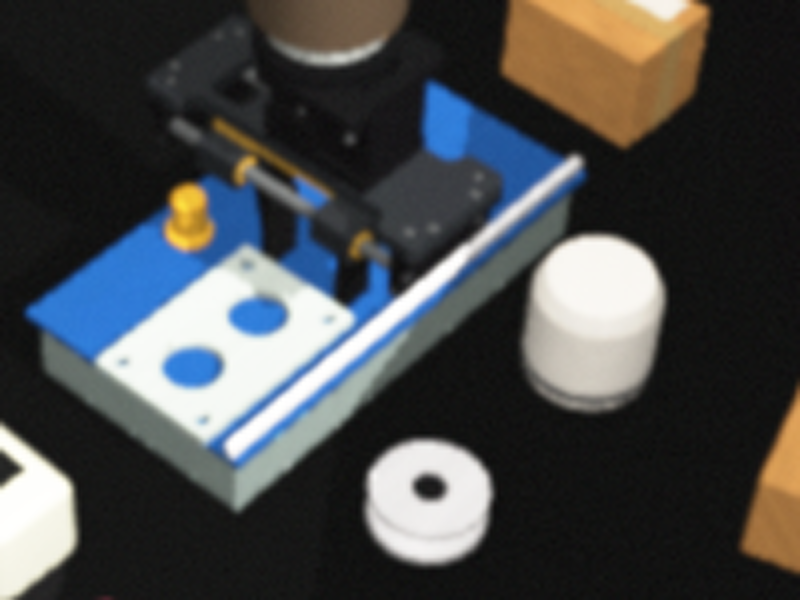

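The plate is straight (hole centres at x 22.7 and 22.4 mm) with its centre at y ≈ −93 to −95 mm and its front at the ledge end. About 36 mm remains. I then back off before lifting.

Request:
servo_tool([
  [0, 0, -0.03, 0, 0],
  [0, 0, -0.06, 0, 0],
  [0, 0, -0.1, 0, 0],
  [0, 0, -0.14, 0, 0],
  [0, 0, -0.18, 0, 0],
  [0, 0, -0.21, 0, 0],
  [0, 0, -0.23, 0, 0],
  [0, 0, -0.24, 0, 0],
  [0, 0, -0.24, 0, 0],
])

```text
time_s: 10.07
eef_pos: [0.5469, -0.0211, 0.0308]
eef_rot: [2.625, 1.57, -2.337]
force: [0.9, 1.1, 0.3]
gripper_width: 0.0433
```

```bash
python3 plate.py 8 scene
```

```text
{'time_s': 10.075, 'eef_pos': [0.5469, -0.0211, 0.0308], 'force': [0.8988, 1.1312, 0.3162]}
TCP ledge [[ 21.9 -58.7]]
scene plate [  18.7 -129.7] [125.4  94.6] 89.8 y range -192.5 -67.1
scene  hole [  23.1 -151.9] 15.4
scene  hole [  22.8 -105. ] 17.9
```

View pics/p8scene.png

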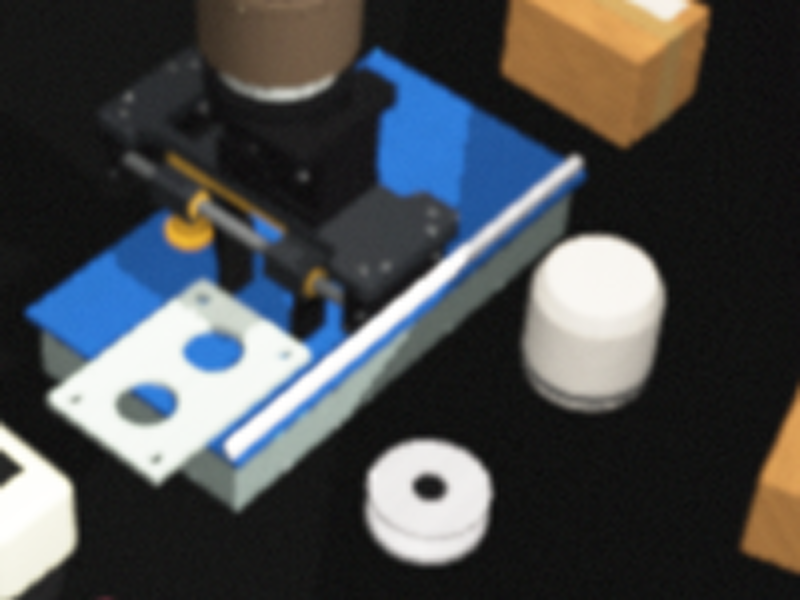

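The plate centre is at y ≈ −128 to −131 mm, straight and overhanging. I retreat and lift.

Request:
servo_tool([
  [0, 0, 0.05, 0, 0],
  [0, 0, 0.12, 0, 0],
  [0, 0, 0.2, 0, 0],
  [0, 0, 0.2, 0, 0],
  [-0.2, 0, 0.2, 0, 0],
  [-0.4, 0, 0.25, 0, 0],
  [-0.6, 0, 0.4, 0, 0],
  [-0.8, 0, 0.6, 0, 0],
  [-0.9, 0, 0.8, 0, 0],
  [-0.9, 0, 0.8, 0, 0],
])

```text
time_s: 11.38
eef_pos: [0.5777, 0.0973, 0.1671]
eef_rot: [-0.918, 1.568, 0.405]
force: [-1.7, -0.2, -0.1]
gripper_width: 0.0439
```

```bash
python3 plate.py 9 scene side
```

```text
{'time_s': 11.375, 'eef_pos': [0.5777, 0.0973, 0.1671], 'force': [-1.6589, -0.1628, -0.066]}
TCP ledge [[22.5 63.6]]
scene plate [  18.3 -130.8] [124.4  95.7] 89.5 y range -192.8 -68.4
scene  hole [  23.1 -151.9] 15.4
scene  hole [  22.8 -105. ] 17.9
side plate [  18.9 -128. ] [126.7  82.2] 89.7 y range -191.3 -64.7
```

View pics/p9scene.png

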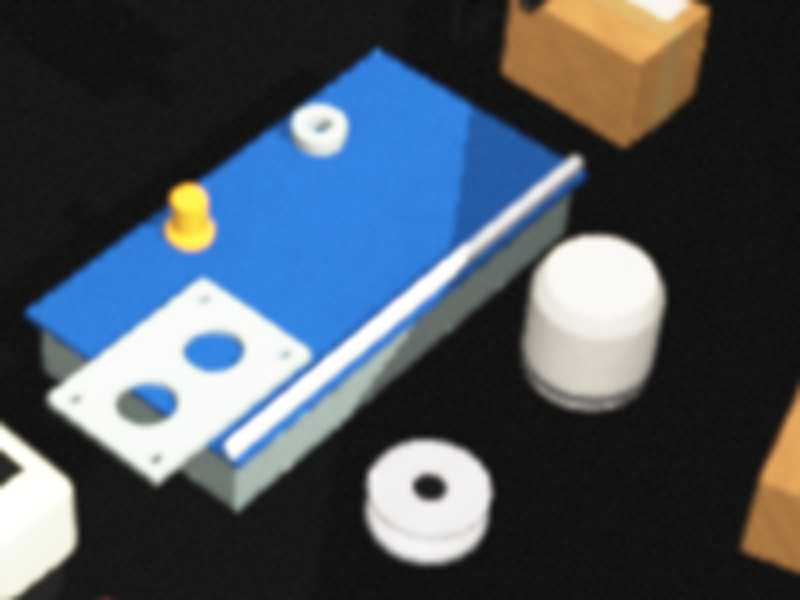

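View pics/p9side.png

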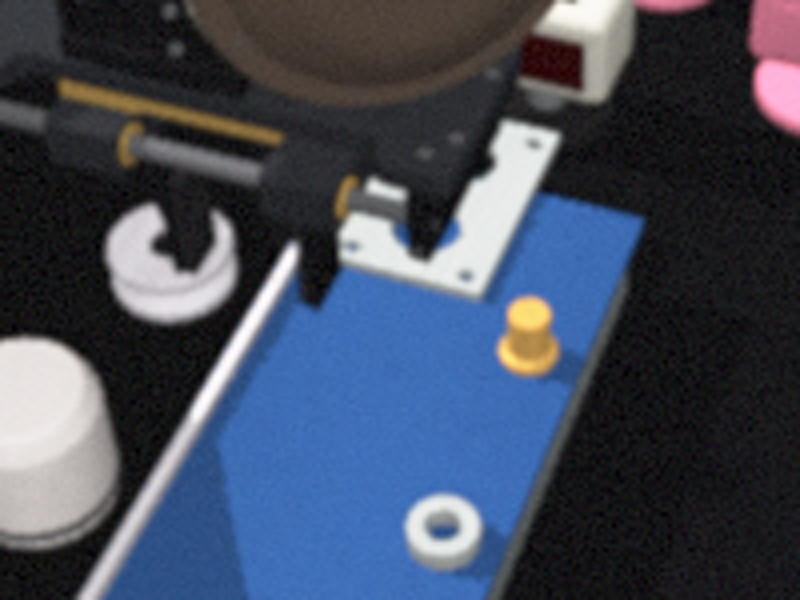

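Both views agree: plate centre at y ≈ −128 to −131 mm, flat and straight, with the other things where they were. One settling move, then I hand in.

Request:
servo_tool([
  [-0.1, 0, 0, 0, 0],
  [-0.1, 0, 0, 0, 0],
  [-0.1, 0, 0, 0, 0],
  [-0.1, 0, 0, 0, 0],
])

```text
time_s: 11.98
eef_pos: [0.5765, 0.0951, 0.1805]
eef_rot: [2.073, 1.57, -2.889]
force: [0.1, -0.2, -1.1]
gripper_width: 0.0434
```

```bash
python3 plate.py 10 scene; python3 -c "
from cell import bot
print(bot.job_done())"
```

```text
{'time_s': 11.975, 'eef_pos': [0.5765, 0.0951, 0.1805], 'force': [0.112, -0.1746, -1.1003]}
TCP ledge [[21.8 61.2]]
scene plate [  18.1 -130.6] [124.7  95.7] 89.8 y range -192.9 -68.2
scene  hole [  23.1 -151.9] 15.4
scene  hole [  22.8 -105. ] 17.9
the job is handed in; nothing more can be done
None
```

I pushed the plate with both fingertips along the ledge toward the white reader at the −y end, then backed off, lifted clear and handed the job in at about 12 s.

**Final position:** the last checks put the plate's centre at ledge y ≈ −128 to −131 mm and x ≈ +20 mm. That is about 38–41 mm of overhang, against the required 26–54 mm. It lies flat, within about 1° of the ledge direction.

**Other things:** in the pictures the bearing, bush, filter, pulley and carton stand where they were, and the gripper stayed clear of the reader. I did not measure their movement, or re-check the screwdriver and spray bottle.

**What disagreed:**
- **First push missed:** the fingertips passed over the plate without touching it. They were about 21 mm higher than the reported TCP height. I confirmed this with depth and a light 5 N touch on the ledge, then corrected the height and pushed again.
- **Camera views:** they differ by 2–3 mm in plate position. In the final views the outline width read too large in the scene view (95 mm), because part of the lip was included, so for x I relied on the hole centres (x ≈ 23 mm), also from the scene view.

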